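Free the test kiln's stuck lid catch and hold the lid at its balance point

ROBOT

A 6-joint arm with a two-finger parallel gripper is mounted at the origin on the work surface. World frame = base frame: x ahead of the robot, y to its left, z up, the work surface at z = 0. Lengths are in mm, angles in rad, forces in N, time in s.
With the tool pointing down it reaches from about 250 to 775 mm from the base axis. Payload 4 kg.
Tool frame: the origin (TCP) lies at the very end of the fingers, on their centre line; the grasp point (between the pads) lies arm.grip_depth behind it (arm.grip_depth is the distance from the TCP to the grasp point, in mm); z points along the fingers, y is the line along which they close (so a half turn about z gives the same grasp; the last joint's range is limited). The gripper opens to 85 mm and grips with 20 to 120 N. Pads are 22 mm wide; open, the fingers measure 114 mm over their backs; the gripper's body (76 mm by 85 mm) begins 54 mm behind the grasp point. The pads swing forward as they close: fully open they stand 13 mm farther back than shut.
Start: joints at [1.094, 0.087, 1.371, -0, 1.684, -0.103], TCP at [200.847, 512.036, 202.241] pointing down, gripper open.
Joint ranges: [-3.1, 3.1], [-0.76, 2.03], [0.27, 2.55], [-1.08, 4.22], [0.17, 2.65], [-2.57, 2.57]. Speed limits (rad/s): [2.79, 2.79, 3.14, 3.14, 3.14, 3.14].

INTERFACE

Orientations are given as a unit quaternion [w, x, y, z].
In Python, from workcell import arm gives the robot as it stands. Calls block until the motion is done:
- arm.move_ptp(position, orientation): joint-space move of the TCP to a pose.
- arm.move_straight(position, v=150, rotation=None, force_limit=None): straight line of the TCP; rotation=None keeps the orientation; v is the mean speed in mm/s. With force_limit (N) it stops when the force on the tool has changed by that much, and returns True; else False.
- arm.set_joints(angles): joint-space move.
- arm.grip(opening, grasp_force=None): finger opening in mm; grasp_force is the grip in N (None keeps the last); returns when the fingers have stopped.
- arm.hold(seconds).
- arm.inverse_kinematics(position, orientation): joint angles nearest the present ones, or None.
- arm.state(): the state.
- arm.capture(name): name is "scene" or "top" or "wrist"; returns the picture (400x640x3 uint8, red, green, blue); there is no depth.
- arm.calibration(name): a dict with "mtx" (3x3 intrinsics, pixels), "rvec" (rotation vector, rad) and "tvec" (3), from world to camera coordinates, as OpenCV has them. Camera axes: x right, y down, z forward; pixel columns grow to the right and rows downward; lengths in mm; the calibration is good to about 2 mm. A picture is of the moment at which its call begins: read the wrist's pose just before it. calibration takes no time and is no camera call; for the wrist camera it gives the pose at the moment of the call.
A pose or a line that the arm cannot do raises arm.Unreachable and nothing moves.
- arm.close_job(): hands the job in; it is judged then, once.
Trained networks look in the newest picture that a camera, given by its name, has taken for a name from the list of things; names that differ only in an ending like _2 or _b are one class to them, and where a whole thing is asked for, a point or a joint stands for the part that bears it (a point fixed in the world has none). Each returns a list of dicts, best first, with "p" (0 to 1); they miss things now and then, are a little off and sometimes report something else, mostly with a low value. They report only what shows in the picture. A call takes as long as a camera call. They do not tell look-alikes from the thing itself.
- arm.spot_in(label, camera): "pixel" ([column, row] in pixels, amid what is visible of it).
- arm.trace(label, camera): "mask" (400x640 bool, what is visible of it) and "pixel" ([column, row] in pixels, amid what is visible of it).
The state is a dict: "t": time; "joint_pos": joint angles; "qd": joint speeds; "tau": joint torques, N m; "tcp_pos": TCP position; "ee_rot": TCP orientation; "force": force on the tool from outside, world axes, zero at the start; "moment": the same for the moment, N m; "width": finger opening in mm; "gripper_force": force on a finger pad.
Only numpy, scipy, OpenCV 4.12 (cv2) and the standard library are available. Lean on these libraries where they do the work, as an engineer would, in place of code of your own. Each camera call takes 0.05 s, during which the arm holds its last target. There are 200 camera calls.

TASK

The lid catch of the small bench kiln sticks: take the wooden mallet by its handle, knock the steel catch pin on the front of the kiln fully down with it (not with the gripper), and stand the mallet upright on the bench again, clear of the kiln. Then lift the spring-assisted lid by its bar handle until it is clearly past its balance point, never letting it fly open against its stop, ease it back and finish while still holding it in the gripper, at rest just below the balance point (within about ten degrees), where it would drop shut if you let go. Do not disturb the tub, the jar and the clay plaque standing around.

Things in the scene. Friction and masses are not known exactly. Their poses are not given: they have to be found in the camera images.
- kiln: Fixed kiln: steel box 180 (x) x 220 (y) x 110 mm, flat 26 mm lid, top at 138 mm. Origin: centre of underside, on the bench, z up; front with handle and pin faces own -x; yaw within 0.3 rad. Front left (own +y): dark block 75 mm out, 56 wide, top at 106 mm, carrying the pin. A fork (top 125 mm) hooks over the lid's tongue; the pin draws it back. The lid is locked until the pin is over half down.
- pin (a joint): Catch pin of the kiln, travel in m: 0 = up (lid locked), 0.016 = fully down on its stop (lid free). It slides straight down; spring and friction resist with 9 to 10 N, and it stays where it has been pushed.
- pin_top (a point): Centre of the flat round top (18 mm diameter) of the catch pin. Up: 153 mm above the bench; fully down: 137 mm. In the kiln's frame at x = -138, y = +92 mm. The lid's front edge is 48 mm behind it (+x), the end of the lid's bar handle 33 mm beside it (-y, handle top at 132 mm).
- lid (a joint): Lid angle in rad: 0 = shut, hinged on its far (+x) edge, 1.7 = open stop. 0.9 kg against a wound hinge spring: balance point at 0.85 rad (49 degrees). Below it the lid falls shut, above it springs open by itself; the force needed at the handle is under 2 N everywhere; almost no friction.
- lid_handle (a point): Middle of the lid's bar handle: a round wooden bar of 14 mm diameter, 104 mm long, lying along the kiln's y, held by a thin arm at each end. Shut: at x = -145, y = 0 mm in the kiln's frame, 125 mm above the bench, 55 mm clear (centre to face) in front of the lid and kiln. It goes up and back in an arc about the hinge line, 240 mm from it.
- lid_hinge (a point): Middle of the lid's hinge line: at x = +95, y = 0 mm in the kiln's frame, 112 mm above the bench; the line runs along the kiln's y.
- mallet: Round wooden mallet standing upright on its head, loose, about 0.35 kg: head a cylinder 60 mm diameter and 60 mm high, flat striking face underneath; above it a coaxial handle 25 mm diameter, 85 mm long (from 60 to 145 mm above the face). Origin: centre of the striking face; z along the handle. It stands to the left or right of the kiln.
- tub: Bystander: open white plastic tub, 84 mm rim, 75 mm high, loose. Origin: centre of its underside.
- jar: Bystander: glass jar with a grey cap, 66 mm diameter, 85 mm high, loose. Origin: centre of its underside.
- plaque: Bystander: round clay plaque, 120 mm diameter, 18 mm high, loose. Origin: centre of its underside.
There are look-alikes about, which are no part of the job. There is more than one size of the mallet; the one meant has the size given above.

How it is judged:
By the outcome, as a careful person would: the job done as asked, in the order asked, and still so for the second after the job is handed in, while the arm keeps its last pose, push and grip.
It also fails if it takes over 61 s, if anything falls off the work surface, if the arm or the gripper's body presses on something with over 40 N, if the wrist force passes 120 N, or if a joint passes its speed limit or range.

## Working session

There is one attempt and no reset: what is moved stays moved. The work goes in short steps, each a Python script; the robot and the scene stay as the last script left them, time stands still between calls to the robot, and variables do not carry over. Pictures are saved under pics/ and viewed, at most 10 in all, crops included, and the job is handed in when it is done.

```bash
mkdir -p pics; ls; python3 - <<'E'
from workcell import arm
import cv2, numpy as np
print(arm.grip_depth, arm.state())
for c in ["scene","top"]:
    im=arm.capture(c); cv2.imwrite(f"pics/{c}0.png",im[:,:,::-1])
    k=arm.calibration(c); print(c,k["mtx"].tolist(),k["rvec"],k["tvec"])
    for l in ["kiln","mallet","pin_top","lid_handle","lid_hinge","tub","jar","plaque"]:
        try: print(l,[(np.round(d["pixel"]).tolist(),round(d["p"],2)) for d in arm.spot_in(l,c)])
        except Exception as e: print(l,e)
a=cv2.imread("pics/scene0.png");b=cv2.imread("pics/top0.png")
E
```

```text
pics
18.700000000000003 {'t': 0.0, 'joint_pos': array([ 1.09388755e+00,  8.79486803e-02,  1.37229746e+00,  1.95576689e-06,
        1.68358260e+00, -1.03084509e-01]), 'qd': array([-0.00010949, -0.0004668 , -0.00136564, -0.00119064,  0.00207663,
       -0.00110801]), 'tau': array([ 3.21739135e-04, -3.51873207e+01, -3.13271749e+01, -2.10241733e-04,
        1.08771058e-02, -8.22539903e-07]), 'tcp_pos': array([200.5800946 , 511.507067  , 201.02073005]), 'ee_rot': array([-3.20633843e-04,  1.85825477e-01,  9.82582130e-01, -1.07107884e-03]), 'force': array([ 0.24239239, -0.75234234,  0.46401126]), 'moment': array([-0.03080971, -0.04416996, -0.0053503 ]), 'gripper_force': 0.0, 'width': 85.7830787690714}
scene [[478.29756421602656, 0.0, 319.38425856422685], [0.0, 478.29756421602656, 197.15913596972482], [0.0, 0.0, 1.0]] [ 1.80688846  1.43153009 -0.74795235] [ -96.32579757 -252.34235349 1811.54986271]
kiln [([338.0, 213.0], 0.72)]
mallet [([210.0, 204.0], 0.93), ([170.0, 201.0], 0.86), ([245.0, 203.0], 0.67)]
pin_top [([370.0, 166.0], 0.59)]
lid_handle [([339.0, 199.0], 0.95)]
lid_hinge [([337.0, 214.0], 0.69)]
tub [([438.0, 182.0], 0.67)]
jar [([217.0, 257.0], 0.89)]
plaque [([453.0, 224.0], 0.95)]
top [[453.21347208440034, 0.0, 316.1853102254252], [0.0, 453.21347208440034, 193.42778697946875], [0.0, 0.0, 1.0]] [ 2.10822965 -2.13175452  0.17685633] [ -22.7008268   588.17067169 1379.10016369]
kiln [([302.0, 182.0], 0.78), ([303.0, 180.0], 0.72)]
mallet [([377.0, 227.0], 0.7), ([411.0, 232.0], 0.61)]
pin_top []
lid_handle [([302.0, 177.0], 0.97)]
lid_hinge [([301.0, 182.0], 0.64)]
tub [([196.0, 216.0], 0.76)]
jar [([406.0, 163.0], 0.63)]
plaque [([204.0, 175.0], 0.77)]
```

```bash
python3 - <<'E'
import cv2,numpy as np
a=cv2.imread("pics/scene0.png")[120:310,130:510];b=cv2.imread("pics/top0.png")[100:300,140:480]
a=cv2.resize(a,(600,300),interpolation=3);b=cv2.resize(b,(510,300),interpolation=3)
c=np.zeros((600,600,3),np.uint8);c[:300]=a;c[300:,:510]=b
cv2.imwrite("pics/both.png",c)
E
```

```text
(no output)
```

View pics/both.png

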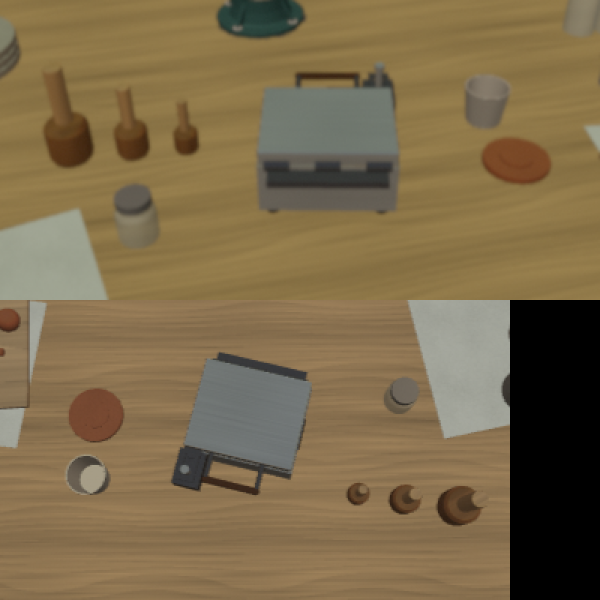

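The top half shows the scene camera view and the bottom half the top view. Three mallets stand right of the kiln. In scene pixels they are large (170,201), middle (210,204) and small (245,203). In top pixels they are (446,237), (409,232) and (379,229). The pin block is at top pixel ~(263,212) and the handle at ~(302,217). I'll size the mallets next.

```bash
cat > h.py <<'E'
from workcell import arm
import cv2, numpy as np
from scipy.optimize import least_squares
from scipy.spatial.transform import Rotation as R
def proj(k,P):
    return cv2.projectPoints(np.float64(P).reshape(-1,1,3),np.float64(k["rvec"]),np.float64(k["tvec"]),np.float64(k["mtx"]),None)[0].reshape(-1,2)
def ray(k,px):
    M=cv2.Rodrigues(np.float64(k["rvec"]))[0]; t=np.float64(k["tvec"]).ravel()
    return -M.T@t, M.T@np.linalg.solve(k["mtx"],[px[0],px[1],1.])
def at_z(k,px,z):
    o,d=ray(k,px); return o+d*(z-o[2])/d[2]
def tri(obs):  # [(k,px),..]
    A=np.zeros((3,3));b=np.zeros(3)
    for k,p in obs:
        o,d=ray(k,p); d/=np.linalg.norm(d); Q=np.eye(3)-np.outer(d,d); A+=Q;b+=Q@o
    x=np.linalg.solve(A,b)
    return x, max(np.linalg.norm(proj(k,x)[0]-p) for k,p in obs)
def down(yaw): # tool z down, tool y axis (closing) at angle yaw from world y
    q=(R.from_euler('z',yaw)*R.from_quat([1,0,0,0])).as_quat(); return q[[3,0,1,2]]
def wq(q): return np.asarray(q)[[3,0,1,2]]
def save(im,n): cv2.imwrite(f"pics/{n}.png",im[:,:,::-1])
E
python3 - <<'E'
from h import *
ks,kt=arm.calibration("scene"),arm.calibration("top")
arm.capture("scene"); 
for d in arm.trace("mallet","scene"):
    m=d["mask"]; r,c=np.nonzero(m)
    bot=(c[r>r.max()-12].mean(),r.max()); w=max(m.sum(1)); 
    B=at_z(ks,bot,0); o,_=ray(ks,bot); dist=np.linalg.norm(B-o)
    print("sc",np.round(d["pixel"]),d["p"].round(2),"near base",B.round(),"headw mm",w*dist/478, "rows",r.min(),r.max(), "h mm", (r.max()-r.min())*dist/478)
arm.capture("top")
for d in arm.trace("mallet","top"):
    r,c=np.nonzero(d["mask"]); print("top",np.round(d["pixel"]),d["p"].round(2),r.min(),r.max(),c.min(),c.max(),"at z30",at_z(kt,(c.mean(),r.mean()),30).round())
for p in [(379,229),(409,232),(446,237)]: print(at_z(kt,p,30).round())
for n,s,t in [("handle",(339,199),(302,217)),("jar",(217,257),(406,163)),("tub",(438,182),(196,216)),("plaque",(453,224),(204,175))]:
    print(n,at_z(kt,t,125 if n=="handle" else 40).round())
for l in ["lid_handle","pin_top"]:
  for d in arm.trace(l,"top"):
    r,c=np.nonzero(d["mask"]); print(l,d["pixel"],d["p"],r.min(),r.max(),c.min(),c.max(),d["mask"].sum())
E
```

```text
Traceback (most recent call last):
AttributeError: 'float' object has no attribute 'round'
```

```bash
python3 - <<'E'
from h import *
ks,kt=arm.calibration("scene"),arm.calibration("top")
arm.capture("scene"); 
for d in arm.trace("mallet","scene"):
    m=d["mask"]; r,c=np.nonzero(m)
    bot=(c[r>r.max()-12].mean(),r.max()); w=max(m.sum(1)); 
    B=at_z(ks,bot,0); o,_=ray(ks,bot); dist=np.linalg.norm(B-o)
    print("sc",np.round(d["pixel"]),"near base",B.round(),"headw mm",w*dist/478, "rows",r.min(),r.max(), "h mm", (r.max()-r.min())*dist/478)
arm.capture("top")
for d in arm.trace("mallet","top"):
    r,c=np.nonzero(d["mask"]); print("top",np.round(d["pixel"]),r.min(),r.max(),c.min(),c.max(),"at z30",at_z(kt,(c.mean(),r.mean()),30).round())
for p in [(379,229),(409,232),(446,237)]: print(at_z(kt,p,30).round())
for n,s,t in [("handle",(339,199),(302,217)),("jar",(217,257),(406,163)),("tub",(438,182),(196,216)),("plaque",(453,224),(204,175))]:
    print(n,at_z(kt,t,125 if n=="handle" else 40).round())
for l in ["lid_handle","pin_top","kiln"]:
  for d in arm.trace(l,"top"):
    r,c=np.nonzero(d["mask"]); print(l,d["pixel"],d["p"],r.min(),r.max(),c.min(),c.max(),d["mask"].sum())
E
```

```text
sc [170. 200.] near base [ 480. -432.    0.] headw mm 92.14248184774098 rows 160 226 h mm 196.17431619196466
sc [246. 204.] near base [ 494. -225.    0.] headw mm 43.897785436158415 rows 183 218 h mm 102.42816601770298
sc [210. 201.] near base [ 484. -322.    0.] headw mm 64.80372110917126 rows 173 221 h mm 141.38993696546456
sc [456. 222.] near base [711. 326.   0.] headw mm 125.42009619969284 rows 207 236 h mm 82.66324522252482
top [449. 234.] 224 250 432 465 at z30 [ 449. -440.   30.]
top [409. 236.] 223 242 399 420 at z30 [ 464. -322.   30.]
top [378. 229.] 221 237 371 387 at z30 [ 475. -225.   30.]
[ 475. -226.   30.]
[ 465. -320.   30.]
[ 448. -436.   30.]
handle [504.  13. 125.]
jar [ 686. -319.   40.]
tub [522. 353.  40.]
plaque [655. 332.  40.]
lid_handle [301.6, 179.9] 0.8 139 229 263 347 4833
kiln [301.9, 181.5] 0.78 136 229 255 347 5952
```

The middle mallet fits: head about 62 mm wide and about 145 mm tall. The large one's head is about 90 mm and the small one's about 42 mm. The middle one is near (462,-322), with the kiln handle near (504,13). Next I'll get wrist views of the kiln front and the mallet, two each.

```bash
python3 - <<'E'
from h import *
import pickle
out=[]
def look(n,labels):
    k={a:np.array(b) for a,b in arm.calibration("wrist").items()}; im=arm.capture("wrist"); save(im,n)
    o,d=ray(k,(320,200)); print(n,"cam",o.round(),"axis",(d/np.linalg.norm(d)).round(2))
    for l in labels:
        for e in arm.trace(l,"wrist"): print(" ",l,np.round(e["pixel"]),e["p"],e["mask"].sum()); out.append((n,k,l,e))
    if not labels: out.append((n,k,None,None))
for i,(p,y,l) in enumerate([((430,60,330),0,["pin_top","lid_handle"]),((430,-40,330),0,["pin_top","lid_handle"]),
      ((440,-260,330),np.pi/2,["mallet"]),((440,-340,330),np.pi/2,["mallet"])]):
    q=down(y)
    try: arm.move_ptp(p,q)
    except arm.Unreachable: print("unr",p,y); arm.move_ptp(p,down(y-np.pi))
    print(arm.state()["t"],arm.state()["joint_pos"].round(2)); look(f"w{i}",l)
pickle.dump(out,open("obs.pkl","wb"))
a=cv2.imread("pics/w0.png");b=cv2.imread("pics/w1.png")
cv2.imwrite("pics/w01.png",cv2.resize(np.vstack([a,b]),(480,600),interpolation=3))
a=cv2.imread("pics/w2.png");b=cv2.imread("pics/w3.png")
cv2.imwrite("pics/w23.png",cv2.resize(np.vstack([a,b]),(480,600),interpolation=3))
E
```

```text
3.2417 [ 0.01 -0.16  1.36  0.    1.94  1.58]
w0 cam [510.  60. 503.] axis [-0.33 -0.   -0.94]
  pin_top [257.  86.] 0.6 292
  lid_handle [370.  37.] 0.83 16512
  lid_handle [355.  46.] 0.35 20923
3.875 [-0.23 -0.17  1.36  0.    1.94  1.35]
w1 cam [510. -41. 503.] axis [-0.33  0.   -0.94]
  pin_top [160.  87.] 0.77 360
  pin_top [525. 128.] 0.36 3037
  lid_handle [273.  37.] 0.87 16106
5.7583 [-0.64  0.01  1.2   0.    1.93 -0.64]
w2 cam [ 439. -179.  503.] axis [ 0.   -0.33 -0.94]
  mallet [346. 120.] 0.87 822
  mallet [329. 266.] 0.78 3604
  mallet [336. 190.] 0.69 1715
  mallet [484. 192.] 0.25 2682
6.275 [-0.76  0.11  1.09  0.    1.94 -0.76]
w3 cam [ 439. -260.  502.] axis [ 0.   -0.33 -0.94]
  mallet [345.  60.] 0.72 1002
  mallet [334. 134.] 0.7 1544
  mallet [328. 215.] 0.62 3271
```

View pics/w01.png

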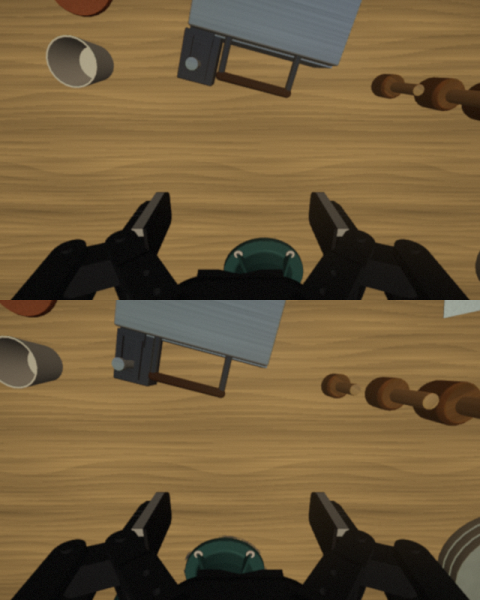

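View pics/w23.png

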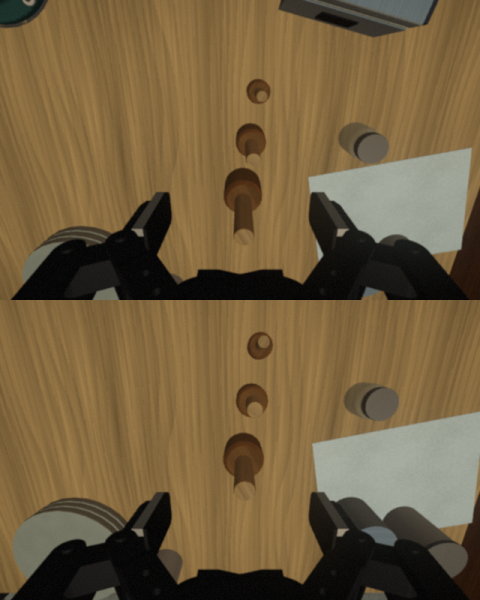

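The wrist pictures show the pin top at w0 (257,86) and w1 (160,87), and the bar running from about (292,101) to (387,127) in w0. The middle mallet's handle top is at about (339,211) in w2 and (339,144) in w3. I'll fit poses and check them on one enlarged crop.

```bash
cat > fit.py <<'E'
from h import *
import pickle
obs=pickle.load(open("obs.pkl","rb"))
K={o[0]:o[1] for o in obs}
def kp(x,pts): # kiln frame->world
    c,s=np.cos(x[2]),np.sin(x[2]); p=np.atleast_2d(np.float64(pts)); return np.c_[x[0]+c*p[:,0]-s*p[:,1],x[1]+s*p[:,0]+c*p[:,1],p[:,2]]
E
python3 - <<'E'
from fit import *
pin=[(o[1],np.array(o[3]["pixel"])) for o in obs if o[2]=="pin_top" and o[3]["p"]>.5]
print("pin",tri(pin)); 
T,e=tri([(K["w2"],np.array((339,211.))),(K["w3"],np.array((339,144.)))]); print("mallet handle top",T,e)
# mallet silhouettes: fit axis position with mask
mm={n:[o[3]["mask"] for o in obs if o[0]==n and o[2]=="mallet" and abs(o[3]["pixel"][1]-v)<8 and o[3]["pixel"][0]<400][0] for n,v in (("w2",190),("w3",134))}
a=np.linspace(0,2*np.pi,40); cyl=lambda x,y,r,z0,z1:np.vstack([np.c_[x+r*np.cos(a),y+r*np.sin(a),0*a+z] for z in(z0,z1)])
def sil(k,x,y):
    im=np.zeros((400,640),np.uint8)
    for r,z0,z1 in((30,0,60),(12.5,60,145)):
        cv2.fillConvexPoly(im,cv2.convexHull(np.round(proj(k,cyl(x,y,r,z0,z1))).astype(np.int32)),1)
    return im>0
best=max(((sum((sil(K[n],x,y)&mm[n]).sum()/(sil(K[n],x,y)|mm[n]).sum() for n in mm)/2,x,y) for x in range(445,485,2) for y in range(-340,-300,2)))
print("mallet IoU",best)
# kiln: pins, bar ends
P=[(-138,92,153),(-145,52,125),(-145,-52,125)]
px={"w0":[pin[0][1],(292,102),(387,126)],"w1":[pin[1][1],(203,502-400),(296,525-400)]}
f=lambda x:np.concatenate([(proj(K[n],kp(x,P))-np.array(px[n])).ravel() for n in px])
s=least_squares(f,[640,20,-.2],loss="soft_l1"); print("kiln",s.x,f(s.x).round(1)); np.save("kiln.npy",s.x)
t=[]
for n,(u,v) in (("w0",(230,20)),("w1",(140,20))):
    im=cv2.imread(f"pics/{n}.png"); z=4
    c=cv2.resize(im[v:v+140,u:u+190],None,fx=z/2,fy=z/2,interpolation=3)
    for p in proj(K[n],kp(s.x,P+[(-90,-110,138),(-90,64,138),(-138-37+0,64,106)])): cv2.circle(c,tuple(int(q) for q in (p-(u,v)+.5)*2),3,(0,255,0),1)
    t.append(c)
m=[]
for n,(u,v) in (("w2",(270,130)),("w3",(270,70))):
    im=cv2.imread(f"pics/{n}.png")
    cs,_=cv2.findContours(sil(K[n],*best[1:]).astype(np.uint8),0,1); cv2.drawContours(im,cs,-1,(0,255,0),1)
    m.append(cv2.resize(im[v:v+140,u:u+190],None,fx=2,fy=2,interpolation=3))
cv2.imwrite("pics/fit.png",np.vstack([np.hstack(t),np.hstack(m)]))
E
```

```text
pin (array([512.05800278, 126.16074882, 148.8194354 ]), np.float64(0.09706619846927181))
mallet handle top [ 461.76047408 -319.35081473  141.39640277] 1.0017959969419314
mallet IoU (np.float64(0.9037060509755485), 461, -320)
kiln [ 6.23047582e+02  1.96870744e+00 -2.49326007e-01] [ 0.2  0.1  3.2  0.  -4.1 -0.7 -1.  -0.1  2.9  0.2 -0.5  0.2]
```

View pics/fit.png

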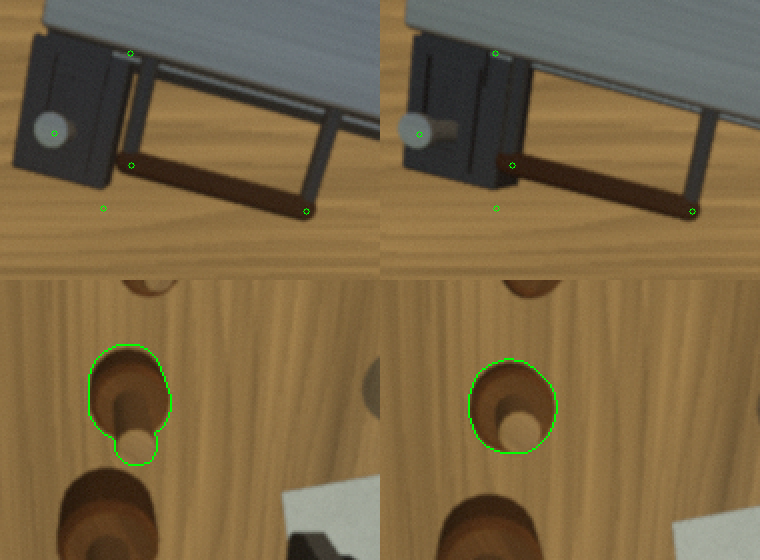

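The mallet outline at 60 mm head and 145 mm height fits the middle mallet, at w2 (336,190), so that one is confirmed at (461,-320). The visible bar ends and pin disc sit a few pixels off my guesses. Reading from the crop, pin w0 is (255,84) and w1 (157,84.5), and the bar ends are w0 (289,100)/(386,126) and w1 (200,100)/(298.5,125.5). I'll refit with those, then grasp the mallet.

```bash
python3 - <<'E'
from fit import *
P=[(-138,92,153),(-145,52,125),(-145,-52,125)]
px={"w0":[(254.8,84),(289,100),(386,126)],"w1":[(157,84.3),(199.8,100),(298.3,125.5)]}
for i in range(3): print(tri([(K["w0"],np.array(px["w0"][i])),(K["w1"],np.array(px["w1"][i]))]))
f=lambda x:np.concatenate([(proj(K[n],kp(x,P))-np.array(px[n])).ravel() for n in px])
s=least_squares(f,[640,20,-.2]); print("kiln",s.x,f(s.x).round(1)); np.save("kiln.npy",s.x)
print(kp(s.x,P+[(95,0,112)]).round(1))
q=down(np.pi/2); X,Y=461.3,-319.8
arm.grip(60)
arm.move_ptp((X,Y,200),q)
arm.move_straight((X,Y,95),v=120,force_limit=8)
arm.grip(10,80)
print(arm.state()["width"],arm.state()["tcp_pos"],arm.state()["force"],arm.state()["t"])
E
```

```text
(array([514.18746136, 127.40814696, 151.99353264]), np.float64(0.008164795088596485))
(array([497.61065962,  95.15788673, 123.79562663]), np.float64(0.10195244937422938))
(array([469.34546876, -15.93369678, 126.72177653]), np.float64(0.21791649938243735))
kiln [ 6.24027992e+02  2.81155384e+00 -2.57237828e-01] [ 0.3  0.2  4.5  0.5 -4.8 -1.5  0.1  0.2  4.3  0.7 -4.6 -1. ]
[[514.  126.9 153. ]
 [497.   90.  125. ]
 [470.6 -10.6 125. ]
 [715.9 -21.4 112. ]]
22.324625574983877 [ 461.69796508 -320.25287454   96.20703539] [-1.57164022  0.03143121  3.82767785] 8.8
```

```bash
python3 - <<'E'
from fit import *
x=np.load("kiln.npy"); p=kp(x,(-141,96,0))[0]; q=down(np.pi/2)
s=arm.state()["tcp_pos"]; h=s[2]
arm.move_straight((s[0],s[1],h+215),v=200)
print(arm.state()["width"],arm.state()["force"].round(1))
arm.move_ptp((p[0],p[1],h+200),q)
arm.move_straight((p[0],p[1],h+165),v=100)
save(arm.capture("wrist"),"a_w"); save(arm.capture("scene"),"a_s")
print(arm.state()["tcp_pos"]-[0,0,h],arm.state()["force"].round(1),arm.state()["t"])
r=arm.move_straight((p[0],p[1],h+132),v=30,force_limit=25)
print(r,arm.state()["tcp_pos"]-[0,0,h],arm.state()["force"].round(1),arm.state()["width"],arm.state()["t"])
E
```

```text
22.262111377167198 [ 0.5 -0.  -3.8]
[512.56451168 131.35044226 165.99274089] [-0.8 -0.4 -3.1] 12.3
False [512.60785067 131.92707998 136.68210258] [-3.1 -0.  12.6] 22.37169254442596 13.55
```

```bash
python3 - <<'E'
from fit import *
s=arm.state()["tcp_pos"]; h=96.207
r=arm.move_straight((s[0],s[1],h+122),v=30,force_limit=22); arm.hold(.2)
print(r,arm.state()["tcp_pos"]-[0,0,h],arm.state()["force"].round(1),arm.state()["moment"].round(2))
arm.move_straight((s[0],s[1],h+195),v=150)
X,Y=461.7,-320.25; q=down(np.pi/2)
arm.move_ptp((430,150,300),down(0))
k={a:np.array(b) for a,b in arm.calibration("wrist").items()}
im=arm.capture("wrist"); save(im,"b_w"); 
for e in arm.trace("pin_top","wrist"): print(e["pixel"],e["p"])
x=np.load("kiln.npy")
c=[proj(k,kp(x,(-138,92,z)))[0] for z in (153,137)]; print(c, arm.state()["t"])
u,v=np.clip((c[0]-(95,70)).astype(int),0,[450,260])
cv2.imwrite("pics/b_c.png",cv2.resize(im[v:v+140,u:u+190,::-1],None,fx=3,fy=3,interpolation=3)); print(u,v)
E
```

```text
True [512.96342689 132.35682821 136.85523985] [-1.6 -1.1  4.7] [-0.12  0.6   0.04]
[343.2, 85.2] 0.62
[318.9, 220.0] 0.51
[155.3, 83.1] 0.32
[array([343.96542494,  83.77121326]), array([342.80231241,  83.99900547])] 16.1167
248 13
```

View pics/b_c.png

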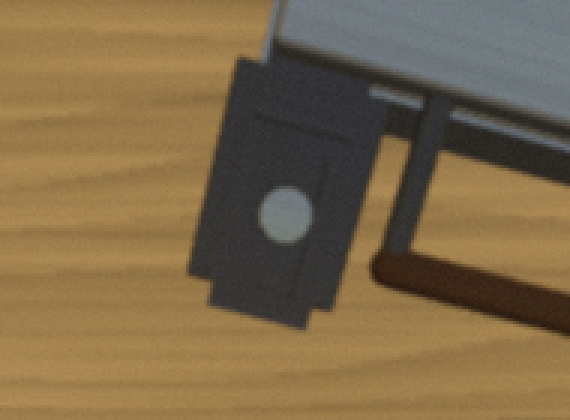

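The crop shows the pin disc at wrist px ~(343,84). The fork is withdrawn, and the mallet stopped hard at 136.8 mm (expected 137). Next the mallet goes back where it stood.

```bash
python3 - <<'E'
from fit import *
h=96.207; X,Y=461.7,-320.25; q=down(np.pi/2)
arm.move_ptp((X,Y,h+200),q)
arm.move_straight((X,Y,h+12),v=180)
r=arm.move_straight((X,Y,h-4),v=20,force_limit=4)
print(r,arm.state()["tcp_pos"]-[0,0,h],arm.state()["force"].round(1))
arm.grip(45); arm.hold(.2)
s=arm.state()["tcp_pos"]
arm.move_straight((X,Y,h+130),v=150)
x=np.load("kiln.npy"); b=kp(x,(-145,0,0))[0]; arm.grip(40)
qk=down(np.pi/2+x[2])
for yy in (np.pi/2+x[2],x[2]-np.pi/2):
    print(yy,arm.inverse_kinematics((b[0],b[1],220),down(yy)))
save(arm.capture("scene"),"c_s")
for d in arm.trace("mallet","scene"):
    m=d["mask"]; r,c=np.nonzero(m); print(d["pixel"],d["p"],r.min(),r.max(),c.min(),c.max())
im=cv2.imread("pics/c_s.png")[120:270,130:410]; cv2.imwrite("pics/c_c.png",cv2.resize(im,None,fx=2,fy=2,interpolation=3))
print(arm.state()["t"])
E
```

```text
True [ 4.61501261e+02 -3.20080800e+02  7.33190841e-03] [-1.4  0.1  5.1]
1.3135584986646847 [-3.49870721e-02 -6.02146172e-02  1.48495093e+00 -4.44089210e-16
  1.71685634e+00  2.22250756e-01]
-1.8280341549251085 None
[169.7, 202.1] 0.77 160 226 157 189
[246.6, 203.4] 0.73 183 218 240 255
[208.9, 204.8] 0.72 173 222 202 224
21.95
```

View pics/c_c.png

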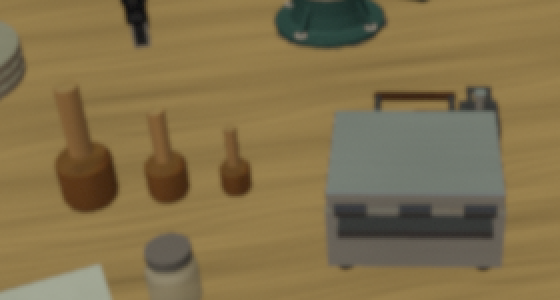

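The mallet (209,205) stands upright on its old spot, clear of the kiln, and the pin is down. Now the lid bar.

```bash
cat > lid.py <<'E'
from fit import *
x=np.load("kiln.npy"); q=down(np.pi/2+x[2]); G=arm.grip_depth
r,a0=np.hypot(240,13),np.arctan2(13,240)
def bar(th): return kp(x,(95-r*np.cos(th+a0),0,112+r*np.sin(th+a0)))[0]
def tcp(th,off=0): return bar(th)-[0,0,G]+off
def ang(p): # lid angle from measured tcp
    d=p+[0,0,G]-kp(x,(95,0,112))[0]; ex=np.array([np.cos(x[2]),np.sin(x[2])]); return np.arctan2(d[2],-(d[:2]@ex))-a0
def go(a,b,n,v=70,off=0):
    for th in np.linspace(a,b,n+1)[1:]:
        arm.move_straight(tcp(th,off),v=v)
        s=arm.state(); print(round(th,2),round(ang(s["tcp_pos"]),3),s["force"].round(1),s["width"].round(1),s["t"].__round__(2))
E
python3 - <<'E'
from lid import *
t0=tcp(0); print(t0, ang(t0))
arm.move_straight(arm.state()["tcp_pos"]*[1,1,0]+[0,0,260],v=200)
arm.move_ptp(t0+[0,0,110],q)
print(arm.move_straight(t0,v=100,force_limit=8),arm.state()["tcp_pos"])
arm.grip(5,50)
s=arm.state(); print(s["tcp_pos"],s["width"],s["gripper_force"],s["force"].round(1),s["t"])
if 9<s["width"]<17: go(0,.25,3,40)
E
```

```text
[483.79901484  39.70103855 106.3       ] 1.3877787807814457e-17
False [484.44874038  39.68372148 107.18865614]
[483.8613135   39.69825612 106.44634191] 4.7198047286083415 0.0 [0.4 0.2 0.3] 25.3083
```

```bash
python3 - <<'E'
from lid import *
a=arm.capture("wrist"); k=arm.calibration("wrist"); save(a,"d_w")
P=[bar(0)]+list(kp(x,[(-145,52,125),(-145,-52,125)])); print(proj(k,P).round())
b=arm.capture("scene"); save(b,"d_s"); ks=arm.calibration("scene"); print(proj(ks,P).round())
u=np.vstack([cv2.resize(a[:,:,::-1],(480,300)),cv2.resize(b[130:230,280:440,::-1],(480,300),interpolation=3)]); cv2.imwrite("pics/d.png",u)
E
```

```text
[[321. 247.]
 [322. 150.]
 [321. 326.]]
[[336. 168.]
 [354. 168.]
 [318. 168.]]
```

View pics/d.png

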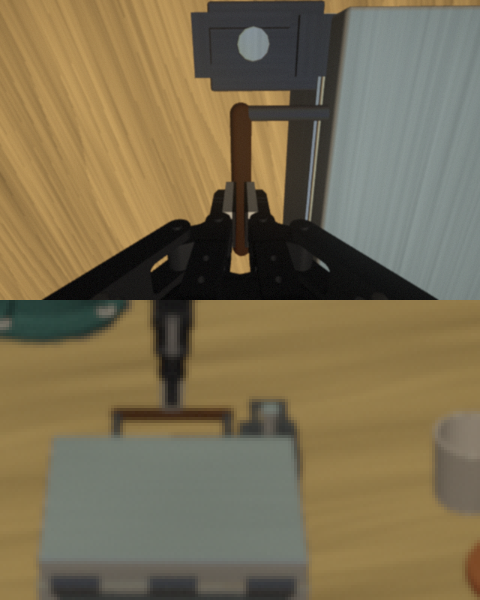

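The wrist view shows the bar running between or under the pads at about (318,265). In the scene view the fingertips seem to end at the bar, about (337,166). I need a closer look and a fresh state reading.

```bash
python3 - <<'E'
from lid import *
s=arm.state(); print(s["width"],s["gripper_force"],s["tcp_pos"],s["force"].round(1),s["moment"].round(2))
a=cv2.imread("pics/d_w.png")[210:350,240:400]; b=cv2.imread("pics/d_s.png")[145:180,310:360]
cv2.imwrite("pics/d2.png",np.hstack([cv2.resize(a,(400,350),interpolation=3),cv2.resize(b,(400,350),interpolation=3)]))
k=arm.calibration("wrist");t=s["tcp_pos"]
print(proj(k,[t,t+[0,0,G],t+[0,0,40]]).round(), proj(arm.calibration("scene"),[t,t+[0,0,G]]).round())
E
```

```text
5.1763255989387735 0.0 [483.80961663  39.67470775 106.33906649] [ 0.8 -0.4  0.2] [-0.03  0.02 -0.01]
[[321. 232.]
 [321. 247.]
 [322. 268.]] [[336. 173.]
 [336. 168.]]
```

View pics/d2.png

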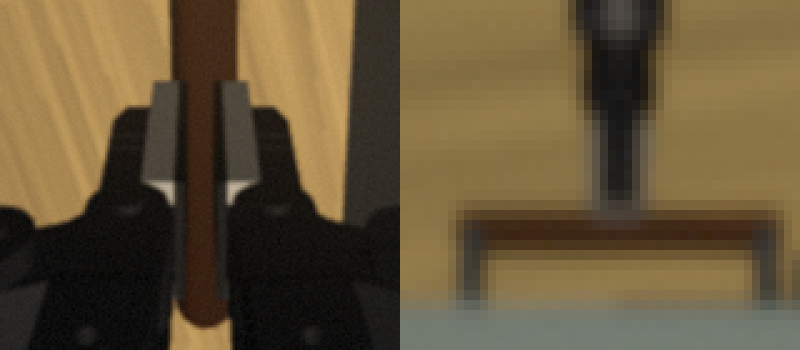

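```bash
python3 - <<'E'
from lid import *
# w0: tool at (430,60,330) closing along y; project pad tip edges for different setbacks s
k=K["w0"]; print(k["mtx"][0,0])
for s in (0,13,25,35,45,60):
    print(s,proj(k,[(430+dx,60+dy,330+s) for dx in (-11,11) for dy in (43,-43)]).round().tolist())
print("now")
k=arm.calibration("wrist"); t=arm.state()["tcp_pos"]; u=np.array([np.cos(x[2]),np.sin(x[2]),0]); v=np.array([-u[1],u[0],0])
for s in (0,13,25,35): print(s,proj(k,[t+v*d+u*e+[0,0,s] for d in (-11,11) for e in (-2.5,2.5)]).round().tolist())
E
```

```text
321.2698215990956
0 [[248.0, 248.0], [392.0, 248.0], [246.0, 214.0], [395.0, 214.0]]
13 [[243.0, 259.0], [397.0, 259.0], [240.0, 223.0], [400.0, 223.0]]
25 [[238.0, 270.0], [402.0, 271.0], [235.0, 232.0], [405.0, 232.0]]
35 [[233.0, 281.0], [407.0, 282.0], [229.0, 241.0], [411.0, 241.0]]
45 [[228.0, 294.0], [412.0, 294.0], [223.0, 251.0], [417.0, 252.0]]
60 [[218.0, 315.0], [422.0, 315.0], [213.0, 269.0], [428.0, 270.0]]
now
0 [[317.0, 249.0], [325.0, 249.0], [317.0, 215.0], [326.0, 215.0]]
13 [[317.0, 260.0], [326.0, 260.0], [317.0, 223.0], [326.0, 223.0]]
25 [[317.0, 271.0], [326.0, 271.0], [317.0, 233.0], [326.0, 233.0]]
35 [[317.0, 282.0], [327.0, 282.0], [316.0, 242.0], [327.0, 242.0]]
```

Measured in both cameras, the fingertips sit about 30 mm behind the nominal TCP, so the fingers closed just above the bar. Going 30 mm deeper is safe: nothing is under the bar and the gripper body stays clear.

```bash
sed -i 's/G=arm.grip_depth/G=arm.grip_depth+30/' lid.py; python3 - <<'E'
from lid import *
t0=tcp(0); p=arm.state()["tcp_pos"]
arm.move_straight(p+[0,0,25],v=150); arm.grip(40)
print(arm.move_straight(t0,v=80,force_limit=6),arm.state()["tcp_pos"])
arm.grip(5,50)
s=arm.state(); print(s["tcp_pos"],s["width"],s["gripper_force"],s["force"].round(1),s["t"])
if 9<s["width"]<17: go(0,.24,2,40)
E
```

```text
False [484.20430201  39.67043149  76.7199018 ]
[484.72656505  39.60100788  77.10981375] 12.337627788349163 48.68713080883026 [ 0.6 -0.1  1.2] 27.3583Traceback (most recent call last):
  File "<stdin>", line 7, in <module>
  File "lid.py", line 11, in go
    s=arm.state(); print(round(th,2),round(ang(s["tcp_pos"]),3),s["force"].round(1),s["width"].round(1),s["t"].__round__(2))
                                                                                    ^^^^^^^^^^^^^^^^
AttributeError: 'float' object has no attribute 'round'
```

```bash
sed -i 's/s\["width"\].round(1)/round(s["width"],1)/' lid.py; python3 - <<'E'
from lid import *
s=arm.state(); print(ang(s["tcp_pos"]),s["width"],s["force"].round(1))
go(.12,.6,5,60)
ks=arm.calibration("scene"); im=arm.capture("scene"); save(im,"e_s")
kt=arm.calibration("top"); print(proj(ks,[bar(.6)]),[ (d["pixel"],d["p"]) for d in arm.spot_in("lid_handle","scene")])
E
```

```text
0.12041716410171564 12.258236914362874 [ 6.2  0.2 -4.2]
0.22 0.215 [ 5.7 -0.5 -4.5] 12.1 28.76
0.31 0.31 [ 3.8  0.5 -2.4] 12.2 29.29
0.41 0.407 [ 0.1  2.5 -1.3] 12.4 29.82
0.5 0.507 [-3.9  4.2  1. ] 12.3 30.36
0.6 0.603 [-5.9  4.8  2.5] 12.3 30.89
[[336.30287802 134.48284676]] [([338.7, 187.3], 0.66), ([210.9, 205.6], 0.58)]
```

```bash
python3 - <<'E'
import cv2
im=cv2.imread("pics/e_s.png")[90:270,190:470]; cv2.imwrite("pics/e_c.png",cv2.resize(im,None,fx=2.5,fy=2.5,interpolation=3))
E
```

```text
(no output)
```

View pics/e_c.png

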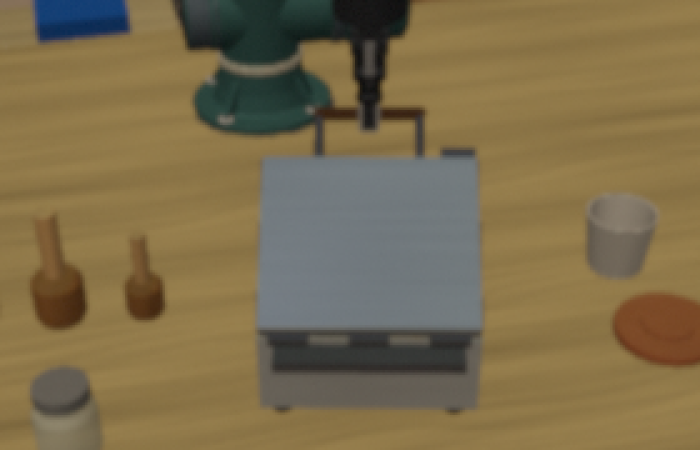

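The lid is raised and the bar is held between the fingers at scene px (338,135), against a predicted (336,134.5) for 0.6 rad. Next I go past balance to 1.0 rad, then ease back.

```bash
python3 - <<'E'
from lid import *
go(.6,1.0,4,60); arm.hold(.3)
go(1.0,.76,3,40); arm.hold(.8)
s=arm.state(); print(ang(s["tcp_pos"]),s["width"],s["gripper_force"],s["force"].round(1),abs(s["qd"]).max(),s["t"])
save(arm.capture("scene"),"f_s"); save(arm.capture("top"),"f_t")
ks=arm.calibration("scene"); print(proj(ks,[bar(.7),bar(.76),bar(.85)]).round(1).tolist())
im=cv2.imread("pics/f_s.png")[90:270,190:470]; im=cv2.resize(im,None,fx=2.5,fy=2.5,interpolation=3); cv2.imwrite("pics/f_c.png",im)
E
```

```text
0.7 0.703 [-6.8  5.4  5.8] 11.9 31.54
0.8 0.808 [-6.9  4.3  7.5] 12.3 32.09
0.9 0.909 [-7.3  5.6  9.1] 11.8 32.64
1.0 1.011 [-4.5  5.7  7.7] 12.0 33.19
0.92 0.936 [-2.8  3.8  7.8] 12.0 34.12
0.84 0.852 [-3.3  4.6  7.2] 11.9 34.76
0.76 0.774 [-3.2  2.9  6.5] 11.8 35.39
0.7744837470362014 11.822381061586622 52.31863260269165 [-3.4  4.4  6.1] 0.0016059220929960964 36.1917
[[336.3, 131.0], [336.3, 129.4], [336.3, 127.4]]
```

View pics/f_c.png

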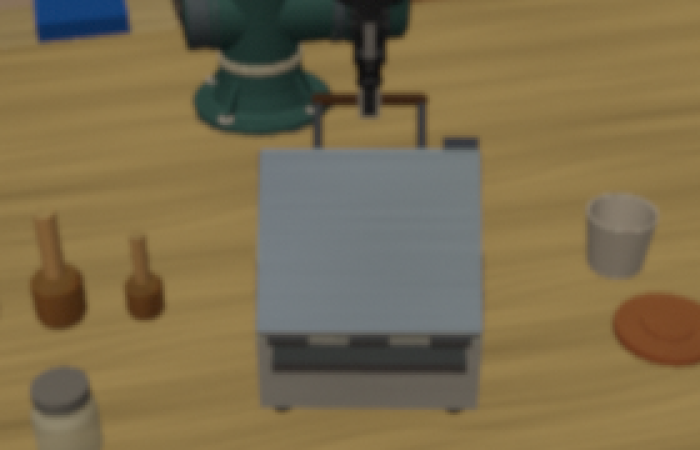

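The bar is at scene px (338,130), which gives about 0.74–0.77 rad and agrees with the arm's 0.774. The lid is held at rest, and the tub, plaque, jar and mallets are undisturbed.

```bash
python3 -c "
from workcell import arm
print(arm.close_job())"
```

```text
the job is handed in; nothing more can be done
None
```

The job is handed in at about 36 s of the 61 s allowed: the pin is fully down, the mallet stands upright back on its spot, and after going to about 1.0 rad the lid is held at rest at about 0.77 rad, just below balance.

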